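# Rebuild a single-speed freehub stack

### The job

Rebuild the single-speed gear on the bicycle hub that stands clamped in the bench vice: first lift the rusty worn cog off it and leave it lying in the metal tray. Then slide the parts down over the freehub in this order, each one right down on the one before: the black spacer, the new steel cog, the red spacer, and last the violet lockring, set in place but not screwed. Do not push the blue bell or the grease tub about, and let go of everything.

Things in the scene. Friction and masses are not known exactly. Their poses are not given: they have to be found in the camera images.
- hub_seat (a point): Silver freehub on a black hub upright in a blue vice. Point on its axis, on its 47 mm shoulder, 187 mm over the bench; z up, -x to vice handle. Above it: 34 mm wide to 24 mm high, 32 mm to its open end at 34 mm (recess 28 mm wide, 8 deep), axle nut 14 mm wide to 39 mm, tip at 45 mm. Rings fit at any yaw, 2 mm play. Hub flange 66 mm, 8.5 mm below. Vice 125 wide, +-100 long, 95 high.
- tray: Open rectangular metal tray, fixed to the bench: 170 mm (x) by 140 mm (y), 28 mm high, walls and floor 3 mm. Origin: centre of its underside.
- cog_old: Rusty brown worn cog, at the start round the freehub, resting flat on the shoulder. Tooth disc about 65 mm over the teeth (solid disc 61 mm), 5 mm thick, between 4 and 9 mm above its underside; below it a boss 48 mm across; bore 39 mm. 65 g. Origin: centre of its underside; z along its axis.
- spacer_black: Black ring, 48 mm outside, 39 mm bore, 15 mm high, 30 g, lying flat on the bench. Origin: centre of its underside; z along its axis.
- cog_new: Bright steel cog of the same size as the worn one: about 65 mm over the teeth (solid disc 61 mm, 5 mm thick, 4 to 9 mm above its underside), below it a boss 48 mm across; 9 mm high in all; fitted as it lies, boss down, bore 39 mm, 70 g, lying flat on the bench. Origin: centre of its underside; z along its axis.
- spacer_red: Red ring, 48 mm outside, 39 mm bore, 12 mm high, 25 g, lying flat on the bench. Origin: centre of its underside; z along its axis.
- lockring: Violet anodised lockring: a flange 43 mm across and 5 mm thick over a spigot 23 mm across and 6 mm long, bore 18 mm, 22 g; lies with the spigot down, so the flange is 6 to 11 mm above the bench, and is fitted the same way up. When fitted its flange rests on the red spacer and the spigot drops into the freehub's open end. Origin: centre of the spigot's lower end; z up, along its axis.
- bell: Blue domed bicycle bell, 54 mm across, 34 mm high, lying among the parts; not used. Origin: centre of its underside.
- tub: White grease tub with a green lid, 51 mm across, 34 mm high, standing among the parts; not used. Origin: centre of its underside.

How it is judged:
By the outcome, as a careful person would: the job done as asked, in the order asked, and still so for the second after the job is handed in, with the robot touching nothing.
It also fails if it takes over 122 s, if anything falls off the work surface, if the arm or the gripper's body presses on something with over 40 N, if the wrist force passes 120 N, or if a joint passes its speed limit or range.

### The arm

A 6-joint arm with a two-finger parallel gripper is mounted at the origin on the work surface. World frame = base frame: x ahead of the robot, y to its left, z up, the work surface at z = 0. Lengths are in mm, angles in rad, forces in N, time in s.
With the tool pointing down it reaches from about 350 to 1000 mm from the base axis. Payload 7.1 kg.
Tool frame: the origin (TCP) lies at the very end of the fingers, on their centre line; the grasp point (between the pads) lies 19 mm behind it; z points along the fingers, y is the line along which they close (so a half turn about z gives the same grasp; the last joint's range is limited). The gripper opens to 85 mm and grips with 20 to 120 N. Pads are 22 mm wide; open, the fingers measure 114 mm over their backs; the gripper's body (76 mm by 85 mm) begins 54 mm behind the grasp point. The pads swing forward as they close: fully open they stand 13 mm farther back than shut.
Start: joints at [1.218, 0.423, 1.63, -0, 1.089, -0.019], TCP at [204.74, 590.496, 207.119] pointing down, gripper open.
Joint ranges: [-3, 3], [-0.9, 2.11], [0.09, 2.58], [-1.31, 4.45], [0.11, 2.69], [-2.54, 2.54]. Speed limits (rad/s): [2.39, 2.39, 3.01, 3.14, 3.14, 3.14].

### API

Orientations are given as a 3x3 rotation matrix whose columns are the frame's x, y, z axes.
In Python, from cell import get_obs, camera, finish_job gives the robot as it stands.
- The arm moves only by the shell command python3 -m crank FILE, which reads ROWS from the file FILE. ROWS is a JSON object whose key "motion" holds a list of rows, 1 to 5 of them, each of 7 numbers: the opening from 0.0 (shut) to 1.0 (fully open), then dx, dy, dz in shares of the most that a row can go, 1 being 62.5 mm, then a rotation vector rx, ry, rz in fractions of the full range, 1 being 4 rad; each row shifts and turns the commanded pose from where the row before left it, along the tool's axes as they then stand; what a row does not reach is not made up. A row lasts 1/8 s, in which the tool goes at most 62.5 mm and 0.188 rad, less where a joint would pass 70% of its speed; a pose out of reach is approached as far as the arm can. The fingers move at their own pace and stop on an object; the grip force is fixed at half the most. Time passes only in rows, so rows that do not move let the fingers close. It prints the time, the measured TCP pose, the force, the opening and the grip force at its end. No shift or turn number may pass 1 either way. Input that does not fit is refused with a message, and nothing moves.
- get_obs(): the state, without advancing time (a new reading comes with each control period).
- camera(name): name is "scene" or "side" or "wrist"; returns a dict with "frame" (420x560x3 uint8, blue, green, red), "fx", "fy", "cx", "cy" (pixels), "R" (3x3) and "t" (3): a world point X has camera coordinates R X + t; the wrist camera has in their place "hand_eye" (4x4, takes a point from camera to tool coordinates, whose origin is the TCP and whose axes are the flange's). Camera axes: x right, y down, z forward; pixel columns grow to the right and rows downward; lengths in mm; the calibration is good to about 2 mm. The wrist camera is an equidistant fisheye: a pixel r from the principal point sees the ray r / f radians off the axis. A picture is of the moment at which its call begins: read the wrist's pose just before it. There is no depth.
- finish_job(): hands the job in; it is judged then, once.
The state is a dict: "clock": time; "qpos": joint angles; "qd": joint speeds; "joint_efforts": joint torques, N m; "ee_pos": TCP position; "tcp_rot": TCP orientation; "force": force on the tool from outside, world axes, zero at the start; "moment": the same for the moment, N m; "gripper_width": opening from 0.0 (shut) to 1.0 (fully open); "finger_force": force on a finger pad.
Only numpy, scipy, OpenCV 4.12 (cv2) and the standard library are available. Lean on these libraries where they do the work, as an engineer would, in place of code of your own. Each camera call takes 0.05 s, during which the arm holds its last target. There are 200 camera calls.

## Working session

There is one attempt and no reset: what is moved stays moved. The work goes in short steps, Python scripts to look and compute and a shell command to move; the robot and the scene stay as the last step left them, time stands still between calls to the robot, and variables do not carry over. Pictures are saved under pics/ and viewed, at most 14 in all, crops included, and the job is handed in when it is done.

```bash
ls; mkdir -p pics
python3 - <<'E'
from cell import *
import cv2,numpy as np
o=get_obs();print(o)
for n in("scene","side","wrist"):
    c=camera(n);cv2.imwrite(f"pics/{n}0.png",c["frame"]);np.save(f"pics/{n}0.npy",{k:v for k,v in c.items() if k!="frame"}|{"p":o["ee_pos"],"Rt":o["tcp_rot"]},allow_pickle=True)
    print(n,{k:v for k,v in c.items() if k!="frame"})
E
```

```text
pics
{'clock': 0.0, 'qpos': array([ 1.21800086e+00,  4.23856541e-01,  1.63070810e+00, -1.67834779e-05,
        1.08862258e+00, -1.90185617e-02]), 'qd': array([-0.00043656,  0.00193961,  0.00056135,  0.00120176, -0.00054216,
       -0.00089635]), 'joint_efforts': array([ 2.20887639e-03, -5.57391465e+01, -2.81743169e+01,  2.30396390e-04,
        7.25271544e-03,  3.42025987e-05]), 'ee_pos': array([204.5411904 , 589.9436183 , 206.32881892]), 'tcp_rot': array([[-9.44814270e-01,  3.27606025e-01, -5.37004406e-04],
       [ 3.27606465e-01,  9.44813077e-01, -1.50149592e-03],
       [ 1.54696756e-05, -1.59456089e-03, -9.99998729e-01]]), 'force': array([-0.18873385,  0.19703353, -0.66825359]), 'moment': array([ 0.00799697, -0.01520039,  0.06535335]), 'finger_force': 0.0, 'gripper_width': 1.0023305287831104}
scene {'fx': 392.6026658898536, 'fy': 392.6026658898536, 'cx': 282.77350119444736, 'cy': 200.6369017026586, 'R': array([[ 0.26086556,  0.96522595, -0.01697153],
       [ 0.74692906, -0.21294303, -0.62988273],
       [-0.61159312,  0.15163818, -0.77650481]]), 't': array([-162.11663281, -337.74726658, 1399.61713608])}
side {'fx': 490.4234817000427, 'fy': 490.4234817000427, 'cx': 278.0352053484365, 'cy': 207.1909559607317, 'R': array([[ 0.98672048, -0.1614544 , -0.01775282],
       [-0.1099712 , -0.58361904, -0.80454655],
       [ 0.1195367 ,  0.79581486, -0.59362419]]), 't': array([-548.95377204,  175.92013806, 1061.62345588])}
wrist {'fx': 325.19226210127806, 'fy': 325.19226210127806, 'cx': 281.6130009110766, 'cy': 206.1359061892661, 'hand_eye': array([[-6.83013640e-04, -9.49772476e-01, -3.12940533e-01,
         7.96460171e+01],
       [ 9.99999738e-01, -7.23591183e-04,  1.35282206e-05,
         1.10454921e-01],
       [-2.39289742e-04, -3.12940441e-01,  9.49772722e-01,
        -1.66060029e+02],
       [ 0.00000000e+00,  0.00000000e+00,  0.00000000e+00,
         1.00000000e+00]])}
```

View pics/scene0.png

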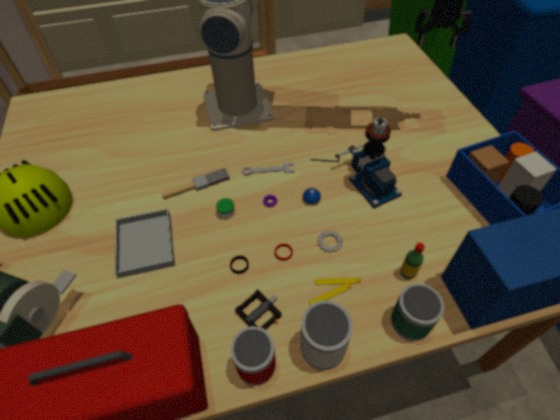

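View pics/side0.png

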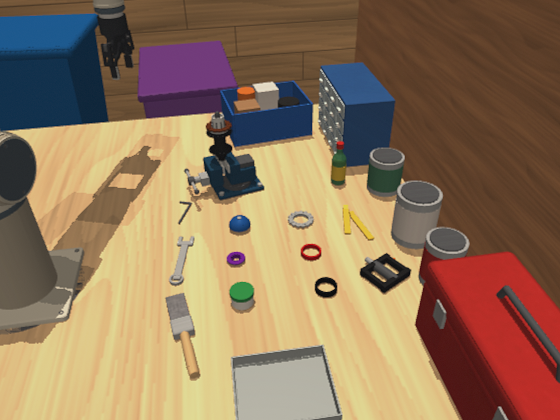

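View pics/wrist0.png

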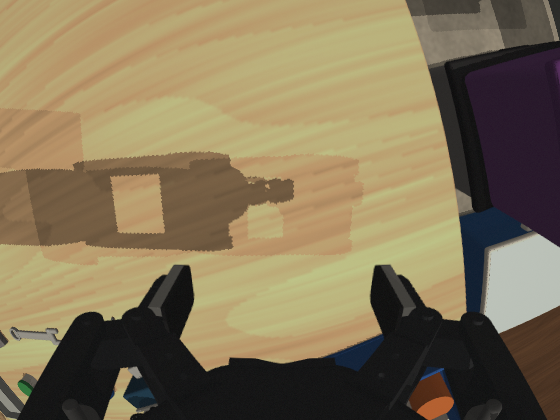

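Scene: hub top at about (378,128), tray (145,243), tub (225,207), lockring (270,200), bell (312,196), black ring (239,264), red ring (284,252), new cog (330,241). Side: hub (218,120), black (326,287), red (311,252), cog (301,219), lockring (236,259), tub (242,295), bell (240,224). The wrist camera only sees bare bench. Next, enlarged crops.

Run:
```python
import cv2
a=cv2.imread("pics/scene0.png")[105:285,200:410]
cv2.imwrite("pics/c1.png",cv2.resize(a,None,fx=3.3,fy=3.3,interpolation=cv2.INTER_CUBIC))
b=cv2.imread("pics/side0.png")[105:310,170:360]
cv2.imwrite("pics/c2.png",cv2.resize(b,None,fx=2.9,fy=2.9,interpolation=cv2.INTER_CUBIC))
```

```text
(no output)
```

View pics/c1.png

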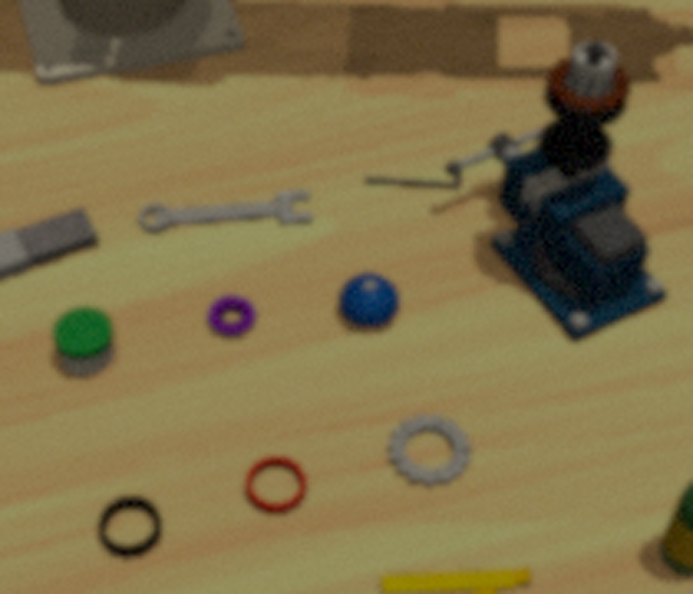

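View pics/c2.png

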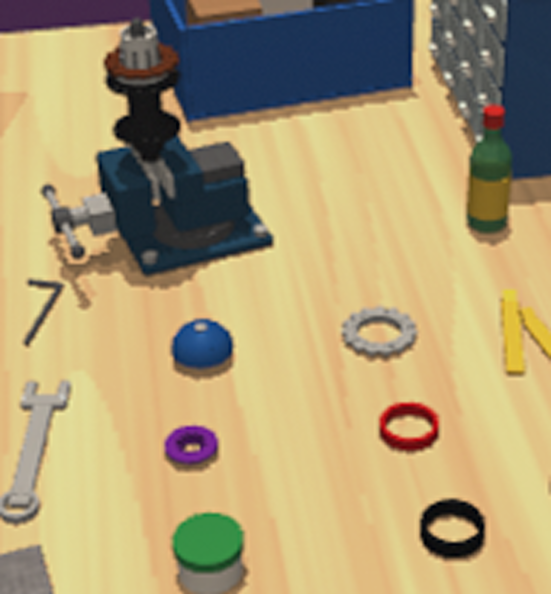

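Crops: rusty disc centre c1 (587,89)/c2 (142,60), nut tip (595,46)/(137,20), new cog (429,450)/(379,331), red (276,484)/(409,425), black (130,526)/(452,526), lockring (232,315)/(191,444), bell apex (371,283)/(201,326), tub lid (83,332)/(208,540).

```bash
cat > h.py <<'E'
import numpy as np,cv2
from cell import *
cal={n:np.load(f"pics/{n}0.npy",allow_pickle=True).item() for n in("scene","side")}
def ray(n,u,v):
    c=cal[n];d=c["R"].T@np.array([(u-c["cx"])/c["fx"],(v-c["cy"])/c["fy"],1]);return -c["R"].T@c["t"],d/np.linalg.norm(d)
def wray(c,o,u,v):
    x,y=(u-c["cx"])/c["fx"],(v-c["cy"])/c["fy"];r=np.hypot(x,y)+1e-12
    d=np.array([x*np.sin(r)/r,y*np.sin(r)/r,np.cos(r)]);H=c["hand_eye"];R=np.array(o["tcp_rot"])
    return np.array(o["ee_pos"])+R@H[:3,3],R@H[:3,:3]@d
def tri(*rays):
    A=np.zeros((3,3));b=np.zeros(3)
    for p,d in rays:
        M=np.eye(3)-np.outer(d,d);A+=M;b+=M@p
    X=np.linalg.solve(A,b);return X,[np.linalg.norm(np.cross(X-p,d)) for p,d in rays]
def onz(r,z): p,d=r; return p+d*(z-p[2])/d[2]
def go(X,yaw=None):
    "offset in tool axes to TCP target X, and yaw turn about tool z to bring tool y to world angle yaw"
    o=get_obs();R=np.array(o["tcp_rot"]);d=R.T@(np.array(X)-o["ee_pos"]);print("clock",o["clock"],"pos",np.round(o["ee_pos"],1),"tool d",np.round(d,1),"|d|",round(np.linalg.norm(d)),"yaw y",round(np.arctan2(R[1,1],R[0,1]),3),"q6",round(o["qpos"][5],2))
def snap(name,f):
    o=get_obs();c=camera(name);cv2.imwrite(f,c["frame"]);np.save(f[:-3]+"npy",{"c":{k:v for k,v in c.items() if k!="frame"},"o":o},allow_pickle=True);return c,o
E
python3 - <<'E'
from h import *
P=dict(oldcog=(587,89,142,60),tip=(595,46,137,20),newcog=(429,450,379,331),red=(276,484,409,425),black=(130,526,452,526),lock=(232,315,191,444),bell=(371,283,201,326),tub=(83,332,208,540))
for k,(a,b,c,d) in P.items():
    X,e=tri(ray("scene",(a+.5)/3.3+199.5,(b+.5)/3.3+104.5),ray("side",(c+.5)/2.9+169.5,(d+.5)/2.9+104.5));print(k,X.round(1),np.round(e,1))
for p in[(118,219),(171,213),(173,264),(121,273)]:print(onz(ray("scene",*p),28).round())
E
```

```text
oldcog [458.1 302.3 192.1] [2.3 2.3]
tip [456.5 301.9 231.7] [0.9 0.9]
newcog [633.6 123.8   5.9] [0.1 0.1]
red [632.4  -1.6   7.4] [0.3 0.3]
black [ 639.1 -118.1    9.4] [0. 0.]
lock [459.3   6.2   8.4] [0.2 0.2]
bell [479.8 123.4  34.6] [1.2 1.2]
tub [ 461.1 -120.7   30.8] [0.3 0.3]
[ 426. -406.   28.]
[ 445. -266.   28.]
[ 606. -275.   28.]
[ 597. -399.   28.]
```

Triangulated positions agree with the given heights: hub axis about (457,302), tray centre about (518,-337). I'll raise the tool and turn it so the fingers close along world x.

Units first: shifts go in shares of 62.5 mm and turns go in shares of 4 rad. So -55 mm is -0.88, 0.18 rad / 4 = 0.045.

```bash
echo '{"motion": [[1,0,0,-0.88,0,0,0.045],[1,0,0,-0.88,0,0,0.045],[1,0,0,0,0,0,0.045],[1,0,0,0,0,0,0.045],[1,0,0,0,0,0,0.045]]}' > path.dat && python3 -m crank path.dat >/dev/null; echo '{"motion": [[1,0,0,0,0,0,0.045],[1,0,0,0,0,0,0.0393],[1,0,0,0,0,0,0]]}' > path.dat && python3 -m crank path.dat
python3 -c "
from h import *
go([457,302,320])"
```

```text
clock: 1.15
ee_pos: [204.7, 590.3, 316.8]
tcp_rot: [[-0.001, 1.0, -0.0], [1.0, 0.001, -0.001], [-0.001, -0.0, -1.0]]
force: [-0.4, -0.7, -0.3]
gripper_width: 0.998
finger_force: 0.0
clock 1.15 pos [204.7 590.3 316.8] tool d [-288.7  251.9   -3.1] |d| 383 yaw y 0.001 q6 1.22
```

In the tool's units: -45 mm is -0.72, 42 mm is 0.672.

```bash
echo '{"motion": [[1,-0.72,0.672,0,0,0,0],[1,-0.72,0.672,0,0,0,0],[1,-0.72,0.672,0,0,0,0],[1,-0.72,0.672,0,0,0,0],[1,0,0,0,0,0,0]]}' > path.dat && python3 -m crank path.dat|head -2
python3 -c "
from h import *
snap('wrist','pics/w1.png')"
echo '{"motion": [[1,-0.72,0.672,0,0,0,0],[1,-0.72,0.672,0,0,0,0],[1,-0.304,0,0,0,0,0],[1,0,0,0,0,0,0]]}' > path.dat && python3 -m crank path.dat
python3 -c "
from h import *
snap('wrist','pics/w2.png')
a=cv2.imread('pics/w1.png');b=cv2.imread('pics/w2.png');cv2.imwrite('pics/w12.png',cv2.resize(np.hstack([a[150:420,60:560],b[100:370,130:430]]),None,fx=1,fy=1))"
```

```text
clock: 1.78
ee_pos: [375.1, 407.6, 317.1]
clock: 2.33
ee_pos: [456.0, 301.5, 317.0]
tcp_rot: [[-0.001, 1.0, -0.001], [1.0, 0.001, 0.0], [0.0, -0.001, -1.0]]
force: [-0.2, 0.6, -0.3]
gripper_width: 0.999
finger_force: 0.0
```

View pics/w12.png

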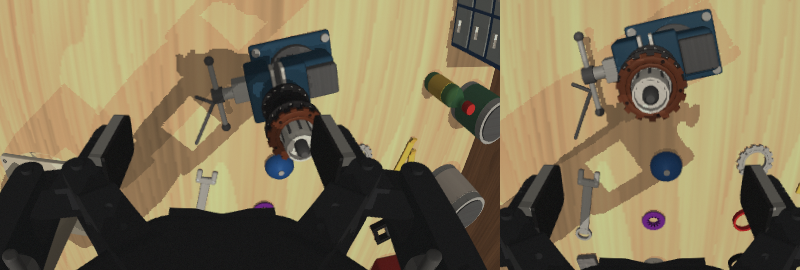

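Run:
```python
from h import *
a=cv2.imread('pics/w1.png')[240:350,290:400];b=cv2.imread('pics/w2.png')[130:240,226:336]
cv2.imwrite('pics/w12z.png',cv2.resize(np.hstack([a,b]),None,fx=3.6,fy=3.6,interpolation=cv2.INTER_CUBIC))
```

```text
(no output)
```

View pics/w12z.png

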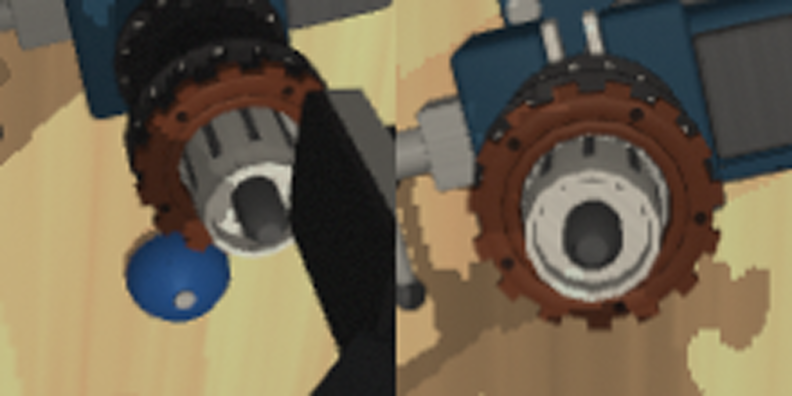

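The right-hand half shows the disc centre at about (597,206) and the open-end ring at (595,236). In the left half the ring is at about (250,208), partly behind a finger.

Run:
```python
from h import *
d1,d2=[np.load(f'pics/w{i}.npy',allow_pickle=True).item() for i in(1,2)]
r1=wray(d1['c'],d1['o'],359.4,297.8);r2=wray(d2['c'],d2['o'],281.3,195.5);rd=wray(d2['c'],d2['o'],281.8,187.2)
print(tri(r1,r2),onz(r2,221),onz(rd,196))
# predicted pixels of bench parts at other points: bell/lock refine
go([457,302,200])
```

```text
(array([455.29404518, 301.98915332, 213.75063246]), [np.float64(1.2280070127387814), np.float64(1.2280070127392235)]) [456.27013718 304.88061934 221.        ] [456.72988613 305.47751012 196.        ]
clock 2.375 pos [455.9 302.3 317.1] tool d [ -0.4   1.2 117.1] |d| 117 yaw y 0.001 q6 0.56
```

In the tool's units: 50 mm is 0.8, 20 mm is 0.32.

```bash
echo '{"motion": [[1,0.0192,0.0112,0.8,0,0,0],[1,0,0,0.8,0,0,0],[1,0,0,0.32,0,0,0],[1,0,0,0.272,0,0,0],[1,0,0,0,0,0,0]]}' > path.dat && python3 -m crank path.dat; echo '{"motion": [[0.6,0,0,0,0,0,0],[0.6,0,0,0,0,0,0],[0.6,0,0,0,0,0,0],[0.6,0,0,0,0,0,0],[0.6,0,0,0,0,0,0]]}' > path.dat && python3 -m crank path.dat
python3 -c "
from h import *
snap('side','pics/s1.png');snap('wrist','pics/w3.png')
a=cv2.resize(cv2.imread('pics/s1.png')[60:200,150:290],(420,420),interpolation=2);b=cv2.imread('pics/w3.png')[:,90:470];cv2.imwrite('pics/s1w3.png',np.hstack([a,b]))"
```

```text
clock: 3.0
ee_pos: [456.5, 303.4, 179.3]
tcp_rot: [[-0.002, 1.0, -0.002], [1.0, 0.002, -0.001], [-0.001, -0.002, -1.0]]
force: [-0.3, -0.8, -0.1]
gripper_width: 0.997
finger_force: 0.0
clock: 3.62
ee_pos: [457.5, 302.6, 180.3]
tcp_rot: [[0.0, 1.0, 0.0], [1.0, -0.0, 0.0], [0.0, 0.0, -1.0]]
force: [-0.4, -0.5, -0.3]
gripper_width: 0.599
finger_force: 0.0
```

View pics/s1w3.png

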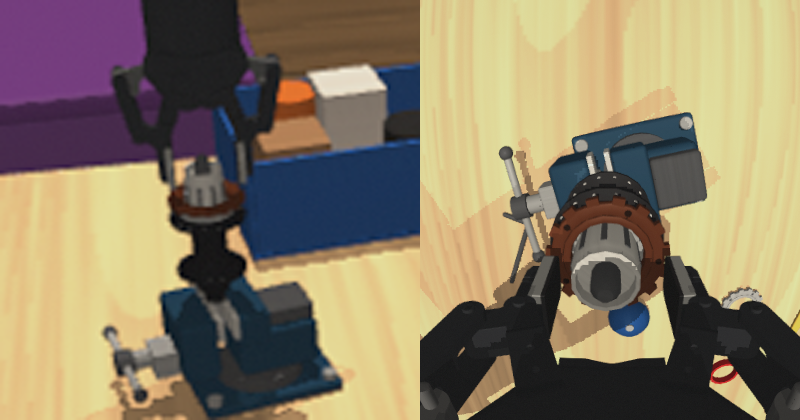

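The fingertips stand right at the disc edge and have no contact yet. I'll close further and watch the force.

```bash
echo '{"motion": [[0.5,0,0,0,0,0,0],[0.5,0,0,0,0,0,0],[0.5,0,0,0,0,0,0]]}' > path.dat && python3 -m crank path.dat|tail -2;  echo '{"motion": [[0.42,0,0,0,0,0,0],[0.42,0,0,0,0,0,0],[0.42,0,0,0,0,0,0]]}' > path.dat && python3 -m crank path.dat
```

```text
gripper_width: 0.502
finger_force: 0.0
clock: 4.47
ee_pos: [455.8, 302.5, 180.0]
tcp_rot: [[0.0, 1.0, -0.003], [1.0, -0.0, -0.001], [-0.001, -0.003, -1.0]]
force: [-6.5, 0.4, 4.0]
gripper_width: 0.423
finger_force: 2.9
```

```bash
python3 -c "
from h import *
snap('scene','pics/s2.png');snap('wrist','pics/w4.png')
a=cv2.resize(cv2.imread('pics/s2.png')[60:170,320:430],(420,420),interpolation=2);b=cv2.resize(cv2.imread('pics/w4.png')[180:340,210:355],(380,420),interpolation=2);cv2.imwrite('pics/s2w4.png',np.hstack([a,b]))"
```

```text
(no output)
```

View pics/s2w4.png

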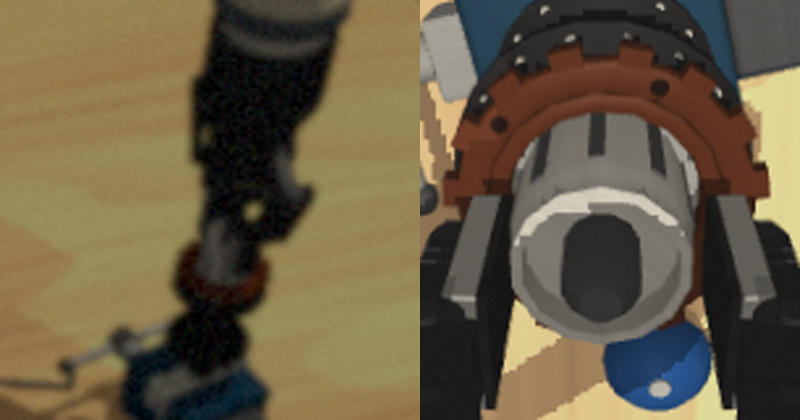

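The fingers passed above the disc. The pads sit well back of the TCP, and the tips are at about 196 mm with the TCP at 180. I'll open and go lower.

In the tool's units: 10 mm is 0.16.

```bash
echo '{"motion": [[1,0,0,0,0,0,0],[1,0,0,0,0,0,0],[1,0,0,0,0,0,0],[1,0,0,0.16,0,0,0],[1,0,0,0,0,0,0]]}' > path.dat && python3 -m crank path.dat|tail -2; echo '{"motion": [[0.7,0,0,0,0,0,0],[0.7,0,0,0,0,0,0],[0.7,0,0,0,0,0,0],[0.7,0,0,0,0,0,0]]}' > path.dat && python3 -m crank path.dat
```

```text
gripper_width: 0.998
finger_force: 0.0
clock: 5.7
ee_pos: [457.5, 302.8, 170.2]
tcp_rot: [[-0.0, 1.0, 0.0], [1.0, 0.0, 0.0], [0.0, 0.0, -1.0]]
force: [-0.1, 0.3, 0.6]
gripper_width: 0.703
finger_force: 0.0
```

```bash
echo '{"motion": [[0.62,0,0,0,0,0,0],[0.62,0,0,0,0,0,0]]}' > path.dat && python3 -m crank path.dat|tail -3; echo '{"motion": [[0.54,0,0,0,0,0,0],[0.54,0,0,0,0,0,0]]}' > path.dat && python3 -m crank path.dat|tail -3
```

```text
force: [-0.1, 0.8, 0.5]
gripper_width: 0.619
finger_force: 0.0
force: [0.3, -0.3, 0.5]
gripper_width: 0.537
finger_force: 0.0
```

```bash
python3 -c "
from h import *
snap('side','pics/s3.png');snap('wrist','pics/w5.png')
a=cv2.resize(cv2.imread('pics/s3.png')[85:155,183:253],(420,420),interpolation=2);b=cv2.resize(cv2.imread('pics/w5.png')[180:340,210:355],(380,420),interpolation=2);cv2.imwrite('pics/s3w5.png',np.hstack([a,b]))"
```

```text
(no output)
```

View pics/s3w5.png

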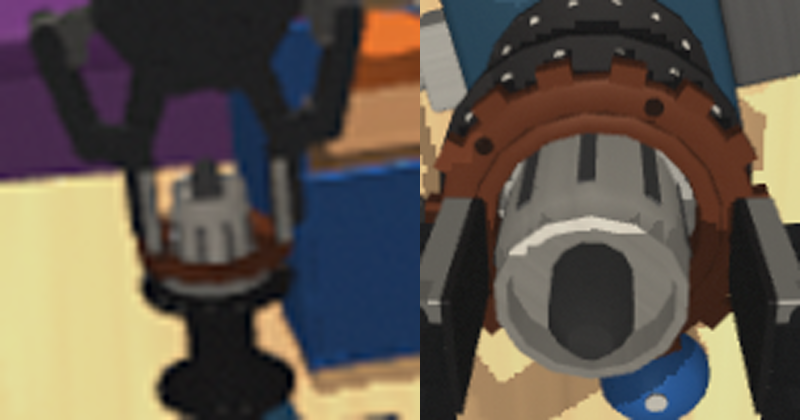

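Run:
```python
from h import *
for n,u,v in[("L",150,262),("Lin",160,258),("R",283,247)]:
    p,d=ray("side",183+(u-2.5)/6,85+(v-2.5)/6);t=(302.5-p[1])/d[1];print(n,(p+t*d).round(1))
c=cal["side"]
for X in[(457-32,302.5,194),(457+32,302.5,194),(457,302.5,232)]:
    q=c["R"]@np.array(X)+c["t"];print(X,((c["fx"]*q[0]/q[2]+c["cx"]-183)*6,(c["fy"]*q[1]/q[2]+c["cy"]-85)*6))
```

```text
L [428.5 302.5 189. ]
Lin [432.9 302.5 190.4]
R [484.8 302.5 190.4]
(425, 302.5, 194) (np.float64(137.9050471437384), np.float64(249.58779675282918))
(489, 302.5, 194) (np.float64(289.7369504375279), np.float64(235.93170818027724))
(457, 302.5, 232) (np.float64(205.83748498787213), np.float64(159.88216792144723))
```

Run:
```python
from h import *
d=np.load('pics/w2.npy',allow_pickle=True).item()['c'];H=np.linalg.inv(d['hand_eye'])
def pr(X):
    q=H[:3,:3]@X+H[:3,3];r=np.hypot(q[0],q[1]);a=np.arctan2(r,q[2]);return np.round([d['cx']+d['fx']*a*q[0]/r,d['cy']+d['fy']*a*q[1]/r],1)
for g in(42.5,23):
  for z in(0,-6,-13,-25,-35):print(g,z,[pr(np.array([x,-g,z])) for x in(11,-11)],pr(np.array([0,g,z])))
o=get_obs();q=np.array(o["tcp_rot"]).T
for X in([457,303,196],[457-30.5,303,196],[457,303,221],[457,303,232]):
  print(X,pr(q@(np.array(X)-o["ee_pos"])))
```

```text
42.5 0 [array([205.2, 230.6]), array([208.6, 265.1])] [354.7 248.1]
42.5 -6 [array([202.9, 234.8]), array([206.5, 270. ])] [356.9 252.7]
42.5 -13 [array([199.9, 240. ]), array([204. , 276.1])] [359.6 258.4]
42.5 -25 [array([194.5, 249.9]), array([199.3, 287.6])] [364.7 269.2]
42.5 -35 [array([189.4, 259.2]), array([194.9, 298.2])] [369.4 279.2]
23 0 [array([239.3, 230.9]), array([241.3, 265.7])] [321.3 248.7]
23 -6 [array([238. , 235.2]), array([240.1, 270.8])] [322.5 253.3]
23 -13 [array([236.4, 240.5]), array([238.7, 277. ])] [324.  259.2]
23 -25 [array([233.3, 250.6]), array([236. , 288.8])] [326.9 270.2]
23 -35 [array([230.4, 260.1]), array([233.6, 299.7])] [329.6 280.5]
[457, 303, 196] [279.8 271. ]
[426.5, 303, 196] [218.6 270.3]
[457, 303, 221] [279.6 299.7]
[457, 303, 232] [279.6 315.2]
```

The projection puts the visible fingertips about 28 mm behind the TCP at 0.54 opening and about 36 mm when fully open. So the tips were still above the disc, and I'll go 13 mm lower.

In the tool's units: 7 mm is 0.112, 6 mm is 0.096.

```bash
echo '{"motion": [[1,0,0,0,0,0,0],[1,0,0,0,0,0,0],[1,0,0,0.096,0,0,0],[1,0,0,0.112,0,0,0],[1,0,0,0,0,0,0]]}' > path.dat && python3 -m crank path.dat|tail -3; echo '{"motion": [[0.6,0,0,0,0,0,0],[0.6,0,0,0,0,0,0],[0.6,0,0,0,0,0,0],[0.6,0,0,0,0,0,0]]}' > path.dat && python3 -m crank path.dat
```

```text
force: [0.1, 0.6, -0.6]
gripper_width: 1.0
finger_force: 0.0
clock: 7.42
ee_pos: [457.3, 302.8, 157.9]
tcp_rot: [[0.0, 1.0, -0.0], [1.0, -0.0, 0.0], [0.0, -0.0, -1.0]]
force: [-3.2, -0.9, 5.5]
gripper_width: 0.671
finger_force: 62.6
```

Gripped with 62 N on the disc. Lifting.

In the tool's units: -40 mm is -0.64, -20 mm is -0.32.

```bash
echo '{"motion": [[0.4,0,0,-0.128,0,0,0],[0.4,0,0,-0.32,0,0,0],[0.4,0,0,-0.64,0,0,0],[0.4,0,0,-0.64,0,0,0],[0.4,0,0,-0.16,0,0,0]]}' > path.dat && python3 -m crank path.dat
python3 -c "
from h import *
snap('side','pics/s4.png')
a=cv2.resize(cv2.imread('pics/s4.png')[20:160,150:290],(420,420),interpolation=2);cv2.imwrite('pics/s4z.png',a)
go([518,-337,160])"
```

```text
clock: 8.05
ee_pos: [458.8, 303.5, 278.2]
tcp_rot: [[0.0, 1.0, 0.005], [1.0, -0.0, 0.003], [0.003, 0.005, -1.0]]
force: [0.3, -0.9, -0.8]
gripper_width: 0.673
finger_force: 64.1
clock 8.1 pos [458.5 303.4 277.8] tool d [-640.6   59.   116.5] |d| 654 yaw y 0.0 q6 0.56
```

View pics/s4z.png

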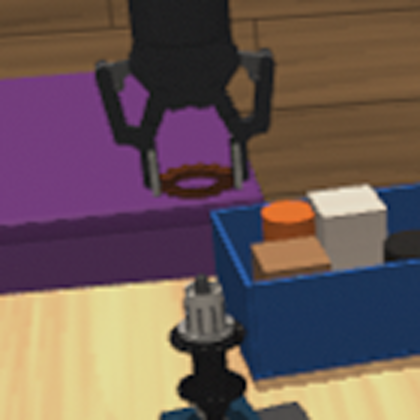

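Cog is held level, hub clear. On to the tray.

In the tool's units: -50 mm is -0.8, 5 mm is 0.08.

```bash
echo '{"motion": [[0.4,-0.8,0.08,0,0,0,0],[0.4,-0.8,0.08,0,0,0,0],[0.4,-0.8,0.08,0,0,0,0],[0.4,-0.8,0.08,0,0,0,0],[0.4,-0.8,0.08,0,0,0,0]]}' > path.dat && python3 -m crank path.dat|head -2;echo '{"motion": [[0.4,-0.8,0.08,0,0,0,0],[0.4,-0.8,0.08,0,0,0,0],[0.4,-0.8,0.08,0,0,0,0],[0.4,-0.8,0.08,0,0,0,0],[0.4,-0.8,0.08,0,0,0,0]]}' > path.dat && python3 -m crank path.dat|head -2;echo '{"motion": [[0.4,-0.8,0.08,0,0,0,0],[0.4,-0.8,0.064,0,0,0,0],[0.4,-0.64,0,0,0,0,0],[0.4,0,0,0,0,0,0]]}' > path.dat && python3 -m crank path.dat
python3 -c "
from h import *
c,o=snap('wrist','pics/w6.png')
print(c['frame'].shape)
go([518,-337,40])"
```

```text
clock: 8.72
ee_pos: [481.5, 51.1, 273.6]
clock: 9.35
ee_pos: [506.6, -198.7, 273.5]
clock: 9.85
ee_pos: [515.4, -339.4, 272.9]
tcp_rot: [[0.003, 1.0, -0.002], [1.0, -0.003, 0.001], [0.001, -0.002, -1.0]]
force: [-0.4, -0.4, -0.7]
gripper_width: 0.675
finger_force: 64.1
(420, 560, 3)
clock 9.9 pos [ 515.4 -337.8  273. ] tool d [  0.4   3.2 233. ] |d| 233 yaw y -0.002 q6 -0.6
```

View pics/w6.png

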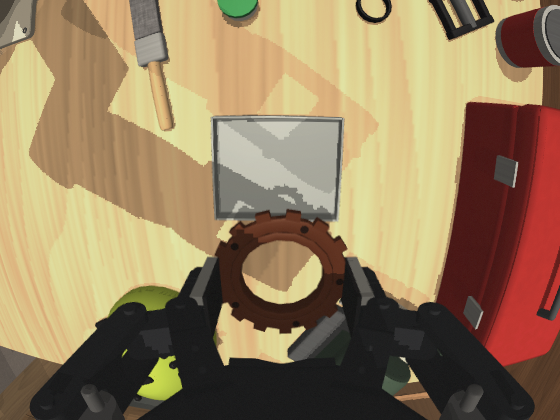

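The cog is held between the fingers at (283,270). Tray rim corners are (212,116), (343,118), (336,217) and (217,217).

Run:
```python
from h import *
d=np.load('pics/w6.npy',allow_pickle=True).item()
P=np.array([onz(wray(d['c'],d['o'],*p),28) for p in[(212,116),(343,118),(336,217),(217,217)]]);print(P.round(),P.mean(0))
m=P.mean(0);go([m[0],m[1],-22])
for p in((374,5),):print('black~',onz(wray(d['c'],d['o'],*p),15))
```

```text
[[ 428. -273.   28.]
 [ 594. -277.   28.]
 [ 589. -410.   28.]
 [ 427. -409.   28.]] [ 509.56220585 -342.34123774   28.        ]
clock 9.9 pos [ 515.4 -337.8  273. ] tool d [ -5.1  -5.1 295. ] |d| 295 yaw y -0.002 q6 -0.6
black~ [ 638.17141995 -120.27251815   15.        ]
```

In the tool's units: 55 mm is 0.88, 40 mm is 0.64.

```bash
echo '{"motion": [[0.4,-0.048,-0.048,0.88,0,0,0],[0.4,0,0,0.88,0,0,0],[0.4,0,0,0.88,0,0,0],[0.4,0,0,0.88,0,0,0],[0.4,0,0,0.64,0,0,0]]}' > path.dat && python3 -m crank path.dat|head -2;echo '{"motion": [[0.4,0,0,0.32,0,0,0],[0.4,0,0,0.16,0,0,0],[0.4,0,0,0.064,0,0,0],[0.4,0,0,0,0,0,0]]}' > path.dat && python3 -m crank path.dat
```

```text
clock: 10.52
ee_pos: [512.0, -337.8, 12.1]
clock: 11.02
ee_pos: [514.2, -340.7, -17.8]
tcp_rot: [[-0.0, 1.0, 0.001], [1.0, 0.0, -0.001], [-0.001, 0.001, -1.0]]
force: [0.4, -0.6, 0.0]
gripper_width: 0.67
finger_force: 64.1
```

In the tool's units: 3 mm is 0.048.

```bash
echo '{"motion": [[0.4,0,0,0.048,0,0,0],[0.4,0,0,0.048,0,0,0],[0.4,0,0,0,0,0,0]]}' > path.dat && python3 -m crank path.dat|sed -n '2p;4p';echo '{"motion": [[1,0,0,0,0,0,0],[1,0,0,0,0,0,0],[1,0,0,0,0,0,0],[1,0,0,-0.32,0,0,0],[1,0,0,-0.96,0,0,0]]}' > path.dat && python3 -m crank path.dat
python3 -c "
from h import *
go([639,-118,190])"
```

```text
ee_pos: [513.3, -340.3, -24.9]
force: [-0.1, 0.9, -0.2]
clock: 12.02
ee_pos: [511.5, -339.0, 54.3]
tcp_rot: [[-0.0, 1.0, -0.005], [1.0, 0.0, 0.003], [0.003, -0.005, -1.0]]
force: [0.9, 0.2, 0.2]
gripper_width: 0.997
finger_force: 0.0
clock 12.025 pos [ 511.5 -339.    54.3] tool d [ 221.5  126.8 -135.6] |d| 289 yaw y 0.0 q6 -0.6
```

In the tool's units: 50 mm is 0.8, -40 mm is -0.64.

```bash
echo '{"motion": [[1,0.64,0.32,-0.48,0,0,0],[1,0.8,0.48,-0.64,0,0,0],[1,0.8,0.48,-0.64,0,0,0],[1,0.8,0.48,-0.416,0,0,0],[1,0.48,0.256,0,0,0,0]]}' > path.dat && python3 -m crank path.dat|head -2;echo '{"motion": [[1,0,0,0,0,0,0]]}' > path.dat && python3 -m crank path.dat|head -2
cat >> h.py <<'E'
def pix(c,o,X):
    R=np.array(o["tcp_rot"]);H=np.linalg.inv(c["hand_eye"]);q=H[:3,:3]@(R.T@(np.array(X)-o["ee_pos"]))+H[:3,3]
    r=np.hypot(q[0],q[1]);a=np.arctan2(r,q[2]);return np.array([c["cx"]+c["fx"]*a*q[0]/r,c["cy"]+c["fy"]*a*q[1]/r])
def mask(f,col):
    h=cv2.cvtColor(f,cv2.COLOR_BGR2HSV);H,S,V=[h[...,i].astype(int) for i in range(3)]
    return {"black":V<70,"red":((H<8)|(H>172))&(S>150)&(V>50),"violet":(H>125)&(H<160)&(S>100),"steel":(S<45)&(V>60),"blue":(H>100)&(H<122)&(S>140),"green":(H>50)&(H<85)&(S>120)}[col].astype(np.uint8)
def find(c,o,col,X,ztop,dbg=1):
    "blob of a colour nearest to the prediction; its outline's circle and ellipse centre on the plane ztop"
    p=pix(c,o,X);n,L,st,ce=cv2.connectedComponentsWithStats(mask(c["frame"],col))
    k=[i for i in range(1,n) if st[i,4]>60];k=min(k,key=lambda i:np.hypot(*(st[i,:2]+st[i,2:4]/2-p)))
    ct=max(cv2.findContours((L==k).astype(np.uint8),0,1)[0],key=len);e=cv2.fitEllipse(cv2.convexHull(ct))
    P=[onz(wray(c,o,*q),ztop)[:2] for q in ct[:,0]];P=np.array(P,np.float32);m,r=cv2.minEnclosingCircle(P)
    w=onz(wray(c,o,*e[0]),ztop);print(col,"pred",p.round(),"ell",np.round(e[0],1),np.round(e[1]),"bbox",st[k],"world ell",w.round(1),"circ",np.round(m,1),round(r,1));return w
E
python3 -c "
from h import *
c,o=snap('wrist','pics/w7.png');print(o['ee_pos'].round(1))
find(c,o,'black',[639,-118,15],15);find(c,o,'red',[632,-1,12],12)
find(c,o,'green',[461,-120.7,34],34)"
```

```text
clock: 12.65
ee_pos: [634.8, -131.0, 186.0]
clock: 12.78
ee_pos: [633.1, -130.7, 183.2]
[ 633.1 -130.7  183.2]
black pred [286. 168.] ell [286.3 166.2] [44. 44.] bbox [265 144  44  45 598] world ell [ 639.1 -116.6   15. ] circ [ 639.2 -116.7] 23.7
red pred [280.  55.] ell [280.4  56.3] [45. 46.] bbox [257  34  47  45 596] world ell [632.7  -2.   12. ] circ [632.5  -1.8] 23.8
green pred [121. 176.] ell [123.6 174.8] [41. 45.] bbox [ 103  152   42   46 1461] world ell [ 464.6 -119.    34. ] circ [ 464.  -120.1] 26.5
```

Black at (639.1,-116.7) and red at (632.5,-1.9); the circle radii come out right, so the measurement is sound. Going down on black.

In the tool's units: 55 mm is 0.88, 50 mm is 0.8.

```bash
echo '{"motion": [[1,0.224,0.096,0.88,0,0,0],[1,0,0,0.88,0,0,0],[1,0,0,0.8,0,0,0],[1,0,0,0.4,0,0,0],[1,0,0,0.16,0,0,0]]}' > path.dat && python3 -m crank path.dat|head -2;echo '{"motion": [[1,0,0,0.16,0,0,0],[1,0,0,0,0,0,0]]}' > path.dat && python3 -m crank path.dat|sed -n '2p;4p'
echo '{"motion": [[0.3,0,0,0,0,0,0],[0.3,0,0,0,0,0,0],[0.3,0,0,0,0,0,0],[0.3,0,0,0,0,0,0],[0.3,0,0,0,0,0,0]]}' > path.dat && python3 -m crank path.dat
```

```text
clock: 13.45
ee_pos: [636.0, -120.0, -15.2]
ee_pos: [638.0, -119.4, -23.3]
force: [0.2, 0.2, 0.0]
clock: 14.32
ee_pos: [638.5, -119.1, -22.1]
tcp_rot: [[-0.0, 1.0, 0.001], [1.0, 0.0, -0.0], [-0.0, 0.001, -1.0]]
force: [-1.6, 1.1, 8.7]
gripper_width: 0.533
finger_force: 59.9
```

Units first: shifts go in shares of 62.5 mm and turns go in shares of 4 rad. So -55 mm is -0.88, -50 mm is -0.8.

```bash
echo '{"motion": [[0.3,0,0,-0.24,0,0,0],[0.3,0,0,-0.88,0,0,0],[0.3,0,0,-0.88,0,0,0],[0.3,0.48,-0.16,-0.8,0,0,0],[0.3,0.72,-0.32,-0.56,0,0,0]]}' > path.dat && python3 -m crank path.dat|head -2;echo '{"motion": [[0.3,0.72,-0.32,-0.56,0,0,0],[0.3,0.72,-0.32,-0.48,0,0,0],[0.3,0.8,-0.32,0,0,0,0],[0.3,0.8,-0.32,0,0,0,0],[0.3,0.8,-0.32,0,0,0,0]]}' > path.dat && python3 -m crank path.dat|head -2
echo '{"motion": [[0.3,0.72,-0.32,0,0,0,0],[0.3,0.64,-0.32,0,0,0,0],[0.3,0.24,-0.144,0,0,0,0],[0.3,0,0,0,0,0,0]]}' > path.dat && python3 -m crank path.dat
python3 -c "
from h import *
c,o=snap('wrist','pics/w8.png');go([457,301.8,200])"
```

```text
clock: 14.95
ee_pos: [609.1, -44.0, 190.1]
clock: 15.58
ee_pos: [507.0, 197.6, 252.5]
clock: 16.08
ee_pos: [458.4, 296.4, 251.7]
tcp_rot: [[-0.002, 1.0, 0.001], [1.0, 0.002, -0.0], [-0.0, 0.001, -1.0]]
force: [0.4, 0.5, -0.1]
gripper_width: 0.532
finger_force: 61.5
clock 16.125 pos [458.9 295.6 251.6] tool d [ 6.2 -2.  51.6] |d| 52 yaw y 0.001 q6 0.55
```

In the tool's units: 20 mm is 0.32, 12 mm is 0.192.

```bash
echo '{"motion": [[0.3,0.096,-0.032,0.32,0,0,0],[0.3,0,0,0.192,0,0,0],[0.3,0,0,0.16,0,0,0],[0.3,0,0,0,0,0,0]]}' > path.dat && python3 -m crank path.dat|sed -n '2p;4p';echo '{"motion": [[0.3,0,0,0.128,0,0,0],[0.3,0,0,0.128,0,0,0],[0.3,0,0,0,0,0,0]]}' > path.dat && python3 -m crank path.dat|sed -n '2p;4p'
```

```text
ee_pos: [456.8, 301.2, 208.5]
force: [1.2, 1.0, 0.2]
ee_pos: [456.4, 301.8, 192.6]
force: [0.3, 0.6, -0.7]
```

Ring underside is at about 215, already past the freehub's open end with no force. Continuing down.

In the tool's units: 8 mm is 0.128.

```bash
echo '{"motion": [[0.3,0,0,0.128,0,0,0],[0.3,0,0,0.128,0,0,0],[0.3,0,0,0,0,0,0]]}' > path.dat && python3 -m crank path.dat|sed -n '2p;4p';echo '{"motion": [[0.3,0,0,0.08,0,0,0],[0.3,0,0,0.064,0,0,0],[0.3,0,0,0,0,0,0]]}' > path.dat && python3 -m crank path.dat|sed -n '2p;4p'
```

```text
ee_pos: [456.2, 301.8, 176.3]
force: [-1.5, 0.6, -1.0]
ee_pos: [456.7, 302.2, 167.9]
force: [-1.3, 2.0, -1.6]
```

In the tool's units: 2 mm is 0.032.

```bash
echo '{"motion": [[0.3,0,0,0.032,0,0,0],[0.3,0,0,0,0,0,0]]}' > path.dat && python3 -m crank path.dat|sed -n '2p;4p';echo '{"motion": [[1,0,0,0,0,0,0],[1,0,0,0,0,0,0],[1,0,0,0,0,0,0],[1,0,0,-0.64,0,0,0],[1,0,0,-0.88,0,0,0]]}' > path.dat && python3 -m crank path.dat|sed -n '2p;5,6p'
echo '{"motion": [[1,-0.48,0.48,-0.32,0,0,0],[1,-0.56,0.64,0,0,0,0],[1,-0.56,0.64,0,0,0,0],[1,-0.64,0.64,0,0,0,0],[1,-0.64,0.32,0,0,0,0]]}' > path.dat && python3 -m crank path.dat|sed -n '2p';echo '{"motion": [[1,0,0,0,0,0,0]]}' > path.dat && python3 -m crank path.dat|sed -n '2p'
python3 -c "
from h import *
c,o=snap('wrist','pics/w9.png')
find(c,o,'steel',[633.6,123.8,9],9);find(c,o,'red',[632,-1.9,12],12);go([634,124,200])
c,o=snap('side','pics/s5.png')"
```

```text
ee_pos: [456.8, 302.2, 166.3]
force: [-2.0, 2.6, 0.0]
ee_pos: [456.0, 301.3, 261.0]
gripper_width: 1.006
finger_force: 0.0
ee_pos: [628.6, 120.3, 281.1]
ee_pos: [628.0, 119.1, 280.8]
steel pred [285. 158.] ell [285.1 157. ] [46. 47.] bbox [262 134  47  47 963] world ell [633.7 125.6   9. ] circ [633.6 125.2] 32.5
red pred [284. 244.] ell [284.5 241.3] [31. 32.] bbox [269 226  32  31 371] world ell [632.7   1.9  12. ] circ [632.9   1.5] 25.1
clock 19.425 pos [627.1 120.7 280.9] tool d [ 3.3  6.9 80.9] |d| 81 yaw y -0.003 q6 0.17
```

In the tool's units: 55 mm is 0.88, 6.5 mm is 0.104.

```bash
echo '{"motion": [[1,0.064,0.104,0.88,0,0,0],[1,0,0,0.88,0,0,0],[1,0,0,0.88,0,0,0],[1,0,0,0.88,0,0,0],[1,0,0,0.72,0,0,0]]}' > path.dat && python3 -m crank path.dat|sed -n '2p';echo '{"motion": [[1,0,0,0.4,0,0,0],[1,0,0,0.192,0,0,0],[1,0,0,0.08,0,0,0],[1,0,0,0,0,0,0]]}' > path.dat && python3 -m crank path.dat|sed -n '2p;4p'
echo '{"motion": [[0.6,0,0,0,0,0,0],[0.6,0,0,0,0,0,0],[0.6,0,0,0,0,0,0],[0.6,0,0,0,0,0,0]]}' > path.dat && python3 -m crank path.dat
```

```text
ee_pos: [632.0, 127.5, 14.4]
ee_pos: [633.9, 126.5, -24.9]
force: [1.0, -1.0, -0.2]
clock: 21.1
ee_pos: [634.2, 126.2, -23.6]
tcp_rot: [[0.001, 1.0, 0.002], [1.0, -0.001, 0.0], [0.0, 0.002, -1.0]]
force: [-3.6, 0.0, 10.8]
gripper_width: 0.664
finger_force: 61.2
```

Gripped the new cog. Lift and carry to above the hub.

In the tool's units: -55 mm is -0.88, -45 mm is -0.72.

```bash
echo '{"motion": [[0.5,0,0,-0.24,0,0,0],[0.5,0,0,-0.88,0,0,0],[0.5,0,0,-0.88,0,0,0],[0.5,0,0,-0.88,0,0,0],[0.5,0.32,-0.32,-0.72,0,0,0]]}' > path.dat && python3 -m crank path.dat|sed -n '2p;5,6p';echo '{"motion": [[0.5,0.56,-0.56,-0.56,0,0,0],[0.5,0.64,-0.64,-0.24,0,0,0],[0.5,0.64,-0.64,0,0,0,0],[0.5,0.48,-0.48,0,0,0,0],[0.5,0.208,-0.192,0,0,0,0]]}' > path.dat && python3 -m crank path.dat|sed -n '2p';echo '{"motion": [[0.5,0,0,0,0,0,0]]}' > path.dat && python3 -m crank path.dat
python3 -c "
from h import *
go([457,304.7,178])"
```

```text
ee_pos: [614.7, 145.4, 202.9]
gripper_width: 0.664
finger_force: 64.3
ee_pos: [454.8, 305.2, 250.2]
clock: 22.48
ee_pos: [456.2, 304.4, 249.8]
tcp_rot: [[-0.002, 1.0, 0.001], [1.0, 0.002, 0.0], [0.0, 0.001, -1.0]]
force: [0.1, -0.0, -2.1]
gripper_width: 0.664
finger_force: 64.3
clock 22.475 pos [456.2 304.4 249.8] tool d [ 0.2  0.8 71.8] |d| 72 yaw y 0.002 q6 0.57
```

```bash
echo '{"motion": [[0.5,0,0.0096,0.32,0,0,0],[0.5,0,0,0.192,0,0,0],[0.5,0,0,0.128,0,0,0],[0.5,0,0,0.128,0,0,0],[0.5,0,0,0,0,0,0]]}' > path.dat && python3 -m crank path.dat|sed -n '2p;4p';echo '{"motion": [[0.5,0,0,0.128,0,0,0],[0.5,0,0,0.096,0,0,0],[0.5,0,0,0,0,0,0]]}' > path.dat && python3 -m crank path.dat|sed -n '2p;4p'
```

```text
ee_pos: [456.8, 303.7, 200.7]
force: [0.8, 0.5, -1.4]
ee_pos: [456.4, 303.9, 186.6]
force: [-1.6, 1.2, -2.4]
```

Underside at about 211, sliding freely. Lowering in small steps to find the contact.

In the tool's units: 3 mm is 0.048, 2 mm is 0.032.

```bash
for i in 1; do echo '{"motion": [[0.5,0,0,0.048,0,0,0],[0.5,0,0,0.032,0,0,0],[0.5,0,0,0,0,0,0]]}' > path.dat && python3 -m crank path.dat|sed -n '2p;4p'; echo '{"motion": [[0.5,0,0,0.032,0,0,0],[0.5,0,0,0,0,0,0]]}' > path.dat && python3 -m crank path.dat|sed -n '2p;4p'; done
```

```text
ee_pos: [456.8, 304.4, 182.3]
force: [-1.8, 3.2, -0.3]
ee_pos: [456.8, 304.4, 180.3]
force: [-3.4, 3.6, 1.4]
```

In the tool's units: 2 mm is 0.032.

```bash
echo '{"motion": [[0.5,0,0,0.032,0,0,0],[0.5,0,0,0,0,0,0]]}' > path.dat && python3 -m crank path.dat|sed -n '2p;4p'; echo '{"motion": [[0.5,0,0,0.016,0,0,0],[0.5,0,0,0,0,0,0]]}' > path.dat && python3 -m crank path.dat|sed -n '2p;4p'
```

```text
ee_pos: [456.8, 304.5, 178.5]
force: [-4.3, 3.7, 2.2]
ee_pos: [456.9, 304.5, 178.4]
force: [-7.0, 3.0, 10.2]
```

Contact at exactly the predicted height, so black is seated and the cog is on it. Releasing, then the red one.

In the tool's units: -50 mm is -0.8, -40 mm is -0.64.

```bash
echo '{"motion": [[1,0,0,0,0,0,0],[1,0,0,0,0,0,0],[1,0,0,0,0,0,0],[1,0,0,-0.64,0,0,0],[1,0,0,-0.8,0,0,0]]}' > path.dat && python3 -m crank path.dat|sed -n '2p;5,6p'
echo '{"motion": [[1,-0.64,0.4,0,0,0,0],[1,-0.8,0.48,0,0,0,0],[1,-0.8,0.48,0,0,0,0],[1,-0.8,0.48,0,0,0,0],[1,-0.8,0.48,0,0,0,0]]}' > path.dat && python3 -m crank path.dat|sed -n '2p';echo '{"motion": [[1,-0.8,0.48,0.48,0,0,0],[1,-0.4,0,0.64,0,0,0],[1,0,0,0,0,0,0]]}' > path.dat && python3 -m crank path.dat|sed -n '2p'
python3 -c "
from h import *
c,o=snap('wrist','pics/w10.png')
find(c,o,'red',[632,-1.9,12],12);go([632.5,-1.8,-23])"
```

```text
ee_pos: [456.4, 303.3, 267.1]
gripper_width: 0.998
finger_force: 0.0
ee_pos: [602.8, 62.0, 267.2]
ee_pos: [628.2, -10.6, 195.0]
red pred [286. 168.] ell [286.  166.8] [42. 43.] bbox [265 146  43  43 545] world ell [632.6   0.   12. ] circ [ 6.327e+02 -3.000e-01] 23.8
clock 26.275 pos [629.5  -9.4 197.2] tool d [  7.6   3.7 220.2] |d| 220 yaw y -0.002 q6 -0.03
```

In the tool's units: 55 mm is 0.88, 8.5 mm is 0.136.

```bash
echo '{"motion": [[1,0.136,0.056,0.88,0,0,0],[1,0,0,0.88,0,0,0],[1,0,0,0.8,0,0,0],[1,0,0,0.56,0,0,0],[1,0,0,0.24,0,0,0]]}' > path.dat && python3 -m crank path.dat|sed -n '2p';echo '{"motion": [[1,0,0,0.112,0,0,0],[1,0,0,0,0,0,0]]}' > path.dat && python3 -m crank path.dat|sed -n '2p;4p'
echo '{"motion": [[0.3,0,0,0,0,0,0],[0.3,0,0,0,0,0,0],[0.3,0,0,0,0,0,0],[0.3,0,0,0,0,0,0],[0.3,0,0,0,0,0,0]]}' > path.dat && python3 -m crank path.dat
```

```text
ee_pos: [634.1, 1.1, -11.8]
ee_pos: [635.1, 0.2, -17.1]
force: [-0.4, 0.2, 0.4]
clock: 27.78
ee_pos: [634.7, -0.2, -16.4]
tcp_rot: [[-0.0, 1.0, 0.001], [1.0, 0.0, -0.0], [-0.0, 0.001, -1.0]]
force: [-3.6, 0.8, 11.3]
gripper_width: 0.507
finger_force: 59.2
```

The opening of 0.507 is smaller than for the black ring, and the tool stopped higher than intended. I'll regrip 5 mm lower.

In the tool's units: 4.5 mm is 0.072, -1.5 mm is -0.024.

```bash
echo '{"motion": [[1,0,0,0,0,0,0],[1,0,0,0,0,0,0],[1,0,0,0,0,0,0],[1,-0.0128,-0.024,0.072,0,0,0],[1,0,0,0,0,0,0]]}' > path.dat && python3 -m crank path.dat|sed -n '2p;4p'
echo '{"motion": [[0.3,0,0,0,0,0,0],[0.3,0,0,0,0,0,0],[0.3,0,0,0,0,0,0],[0.3,0,0,0,0,0,0],[0.3,0,0,0,0,0,0]]}' > path.dat && python3 -m crank path.dat
```

```text
ee_pos: [631.8, -1.0, -23.5]
force: [0.7, -0.4, -1.1]
clock: 29.02
ee_pos: [632.7, -0.9, -22.1]
tcp_rot: [[-0.0, 1.0, 0.0], [1.0, 0.0, -0.0], [-0.0, 0.0, -1.0]]
force: [-1.9, 0.3, 6.1]
gripper_width: 0.525
finger_force: 60.3
```

In the tool's units: -55 mm is -0.88, -50 mm is -0.8.

```bash
echo '{"motion": [[0.3,0,0,-0.24,0,0,0],[0.3,0,0,-0.88,0,0,0],[0.3,0,0,-0.88,0,0,0],[0.3,0,0,-0.88,0,0,0],[0.3,0.32,-0.16,-0.8,0,0,0]]}' > path.dat && python3 -m crank path.dat|sed -n '2p;5,6p';echo '{"motion": [[0.3,0.64,-0.352,-0.56,0,0,0],[0.3,0.768,-0.448,-0.16,0,0,0],[0.3,0.768,-0.448,0,0,0,0],[0.3,0.768,-0.448,0,0,0,0],[0.3,0.72,-0.448,0,0,0,0]]}' > path.dat && python3 -m crank path.dat|sed -n '2p';echo '{"motion": [[0.3,0.64,-0.384,0,0,0,0],[0.3,0.24,-0.128,0,0,0,0],[0.3,0,0,0,0,0,0]]}' > path.dat && python3 -m crank path.dat
python3 -c "
from h import *
c,o=snap('wrist','pics/w11.png')
find(c,o,'red',[457,303,286],286);go([457,303.2,189])"
```

```text
ee_pos: [623.2, 18.4, 210.5]
gripper_width: 0.523
finger_force: 61.4
ee_pos: [487.5, 249.5, 253.3]
clock: 30.65
ee_pos: [456.4, 303.5, 252.7]
tcp_rot: [[-0.002, 1.0, 0.001], [1.0, 0.002, 0.0], [0.0, 0.001, -1.0]]
force: [0.1, -0.2, -0.1]
gripper_width: 0.529
finger_force: 61.4
red pred [282. 280.] ell [281.5 271.6] [93. 98.] bbox [ 234  225   96   93 3645] world ell [456.7 307.7 286. ] circ [456.8 305.9] 25.4
clock 30.7 pos [456.8 302.7 252.6] tool d [ 0.5  0.1 63.6] |d| 64 yaw y 0.001 q6 0.56
```

In the tool's units: 20 mm is 0.32, 12 mm is 0.192.

```bash
echo '{"motion": [[0.3,-0.0064,0.0048,0.32,0,0,0],[0.3,0,0,0.192,0,0,0],[0.3,0,0,0.128,0,0,0],[0.3,0,0,0,0,0,0]]}' > path.dat && python3 -m crank path.dat|sed -n '2p;4p';echo '{"motion": [[0.3,0,0,0.128,0,0,0],[0.3,0,0,0.096,0,0,0],[0.3,0,0,0,0,0,0]]}' > path.dat && python3 -m crank path.dat|sed -n '2p;4p';echo '{"motion": [[0.3,0,0,0.064,0,0,0],[0.3,0,0,0.032,0,0,0],[0.3,0,0,0,0,0,0]]}' > path.dat && python3 -m crank path.dat|sed -n '2p;4p'
```

```text
ee_pos: [456.9, 302.1, 211.6]
force: [0.1, 0.4, 0.0]
ee_pos: [456.5, 302.5, 197.6]
force: [0.1, 0.3, 0.0]
ee_pos: [456.7, 302.7, 192.0]
force: [0.7, -0.1, -0.4]
```

In the tool's units: 2 mm is 0.032.

```bash
echo '{"motion": [[0.3,0,0,0.032,0,0,0],[0.3,0,0,0,0,0,0]]}' > path.dat && python3 -m crank path.dat|sed -n '2p;4p';echo '{"motion": [[0.3,0,0,0.024,0,0,0],[0.3,0,0,0,0,0,0]]}' > path.dat && python3 -m crank path.dat|sed -n '2p;4p'
```

```text
ee_pos: [456.8, 302.7, 190.1]
force: [-0.8, 1.5, 0.1]
ee_pos: [456.9, 302.8, 188.9]
force: [-0.4, 0.4, 2.9]
```

Red contacted at the predicted height. Release, then the lockring.

In the tool's units: -50 mm is -0.8, -40 mm is -0.64.

```bash
echo '{"motion": [[1,0,0,0,0,0,0],[1,0,0,0,0,0,0],[1,0,0,0,0,0,0],[1,0,0,-0.64,0,0,0],[1,0,0,-0.8,0,0,0]]}' > path.dat && python3 -m crank path.dat|sed -n '2p;5,6p'
echo '{"motion": [[1,0,0,0,0,0,0]]}' > path.dat && python3 -m crank path.dat|sed -n 2p
python3 -c "
from h import *
c,o=snap('wrist','pics/w12b.png');find(c,o,'red',[456.7,303,223],223);snap('side','pics/s6.png')"
echo '{"motion": [[1,-0.72,0,0,0,0,0],[1,-0.8,0,0,0,0,0],[1,-0.8,0,0,0,0,0],[1,-0.8,0,0,0,0,0],[1,-0.8,0,0,0,0,0]]}' > path.dat && python3 -m crank path.dat|sed -n '2p';echo '{"motion": [[1,-0.72,0,0.64,0,0,0],[1,-0.24,0,0.64,0,0,0],[1,0,0,0,0,0,0]]}' > path.dat && python3 -m crank path.dat|sed -n '2p'
python3 -c "
from h import *
c,o=snap('wrist','pics/w13.png')
find(c,o,'violet',[459,6,11],11);go([459.3,6,-21])"
```

```text
ee_pos: [456.1, 302.1, 278.6]
gripper_width: 0.999
finger_force: 0.0
ee_pos: [459.0, 304.0, 282.9]
red pred [277. 215.] ell [278.3 212.4] [62. 63.] bbox [ 247  181   63   63 1314] world ell [457.6 305.2 223. ] circ [457.5 304.6] 24.4
ee_pos: [455.6, 56.0, 277.2]
ee_pos: [453.5, -3.1, 195.3]
violet pred [287. 168.] ell [287.7 167. ] [37. 38.] bbox [269 149  38  37 896] world ell [459.5   7.   11. ] circ [459.5   6.8] 20.7
clock 34.35 pos [455.3  -2.4 197.3] tool d [  8.4   5.1 218.3] |d| 218 yaw y -0.001 q6 -0.03
```

In the tool's units: 55 mm is 0.88, 50 mm is 0.8.

```bash
echo '{"motion": [[1,0.144,0.0688,0.88,0,0,0],[1,0,0,0.88,0,0,0],[1,0,0,0.8,0,0,0],[1,0,0,0.56,0,0,0],[1,0,0,0.24,0,0,0]]}' > path.dat && python3 -m crank path.dat|sed -n '2p';echo '{"motion": [[1,0,0,0.12,0,0,0],[1,0,0,0,0,0,0]]}' > path.dat && python3 -m crank path.dat|sed -n '2p;4p'
echo '{"motion": [[0.3,0,0,0,0,0,0],[0.3,0,0,0,0,0,0],[0.3,0,0,0,0,0,0],[0.3,0,0,0,0,0,0],[0.3,0,0,0,0,0,0]]}' > path.dat && python3 -m crank path.dat
```

```text
ee_pos: [461.5, 7.7, -12.0]
ee_pos: [462.0, 7.0, -18.1]
force: [0.8, -0.0, 0.0]
clock: 35.85
ee_pos: [461.7, 6.7, -17.5]
tcp_rot: [[0.0, 1.0, 0.001], [1.0, -0.0, -0.0], [-0.0, 0.001, -1.0]]
force: [-2.9, 0.5, 15.3]
gripper_width: 0.456
finger_force: 58.4
```

In the tool's units: 4 mm is 0.064, -1.5 mm is -0.024.

```bash
echo '{"motion": [[1,0,0,0,0,0,0],[1,0,0,0,0,0,0],[1,0,0,0,0,0,0],[1,0,-0.024,0.064,0,0,0],[1,0,0,0,0,0,0]]}' > path.dat && python3 -m crank path.dat|sed -n '2p;4p'
echo '{"motion": [[0.3,0,0,0,0,0,0],[0.3,0,0,0,0,0,0],[0.3,0,0,0,0,0,0],[0.3,0,0,0,0,0,0],[0.3,0,0,0,0,0,0]]}' > path.dat && python3 -m crank path.dat
```

```text
ee_pos: [459.1, 6.7, -23.3]
force: [0.2, -0.7, -0.3]
clock: 37.1
ee_pos: [459.7, 6.7, -22.2]
tcp_rot: [[0.0, 1.0, 0.0], [1.0, -0.0, -0.0], [-0.0, 0.0, -1.0]]
force: [-1.3, -0.7, 9.6]
gripper_width: 0.459
finger_force: 59.2
```

In the tool's units: -55 mm is -0.88, -50 mm is -0.8.

```bash
echo '{"motion": [[0.3,0,0,-0.24,0,0,0],[0.3,0,0,-0.88,0,0,0],[0.3,0,0,-0.88,0,0,0],[0.3,0,0,-0.88,0,0,0],[0.3,0.32,0,-0.8,0,0,0]]}' > path.dat && python3 -m crank path.dat|sed -n '2p;5,6p';echo '{"motion": [[0.3,0.72,0,-0.56,0,0,0],[0.3,0.8,0,-0.192,0,0,0],[0.3,0.8,0,0,0,0,0],[0.3,0.8,0,0,0,0,0],[0.3,0.72,0,0,0,0,0]]}' > path.dat && python3 -m crank path.dat|sed -n '2p';echo '{"motion": [[0.3,0.48,-0.032,0,0,0,0],[0.3,0.112,0,0,0,0,0],[0.3,0,0,0,0,0,0],[0.3,0,0,0.512,0,0,0],[0.3,0,0,0,0,0,0]]}' > path.dat && python3 -m crank path.dat
python3 -c "
from h import *
c,o=snap('wrist','pics/w14.png')
find(c,o,'violet',[457,303.6,257],257)
cv2.imwrite('pics/w14z.png',cv2.resize(c['frame'][190:340,190:370],None,fx=3.8,fy=3.8,interpolation=2))
go([457,303.6,195])"
```

```text
ee_pos: [459.5, 26.3, 210.1]
gripper_width: 0.461
finger_force: 60.6
ee_pos: [459.1, 268.3, 255.1]
clock: 38.98
ee_pos: [456.2, 301.5, 220.6]
tcp_rot: [[0.001, 1.0, -0.004], [1.0, -0.001, -0.003], [-0.003, -0.004, -1.0]]
force: [0.4, -0.0, -0.3]
gripper_width: 0.459
finger_force: 60.6
violet pred [282. 279.] ell [281.7 273.8] [77. 87.] bbox [ 240  236   85   77 4597] world ell [456.9 306.4 257. ] circ [456.6 304.9] 20.9
clock 39.025 pos [457.2 302.2 221.9] tool d [ 1.4 -0.1 26.9] |d| 27 yaw y -0.001 q6 0.56
```

View pics/w14z.png

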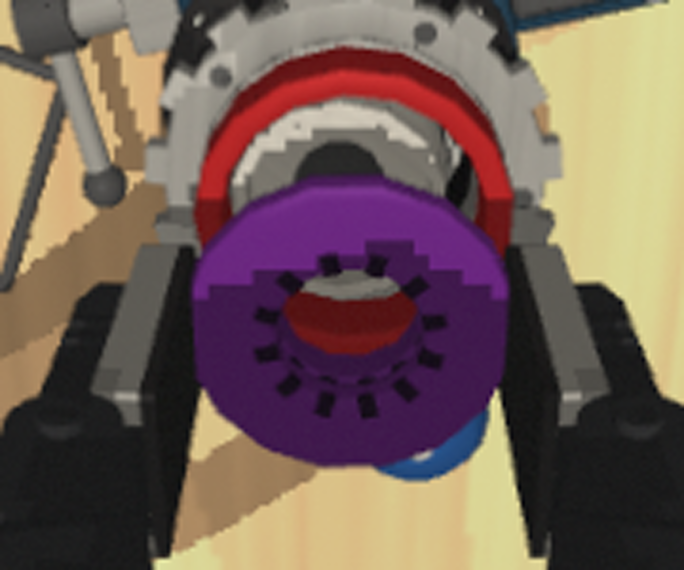

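The lockring is held level at (350,323), with the axle and recess beyond it at about x=342, roughly 1 mm towards -x. Shifting slightly and lowering.

In the tool's units: 5 mm is 0.08, 1.2 mm is 0.0192.

```bash
echo '{"motion": [[0.3,0.0192,-0.0144,0.08,0,0,0],[0.3,0,0,0.08,0,0,0],[0.3,0,0,0,0,0,0]]}' > path.dat && python3 -m crank path.dat|sed -n '2p;4p';echo '{"motion": [[0.3,0,0,0.064,0,0,0],[0.3,0,0,0,0,0,0]]}' > path.dat && python3 -m crank path.dat|sed -n '2p;4p';echo '{"motion": [[0.3,0,0,0.048,0,0,0],[0.3,0,0,0,0,0,0]]}' > path.dat && python3 -m crank path.dat|sed -n '2p;4p'
```

```text
ee_pos: [456.6, 304.8, 212.1]
force: [-0.4, 0.5, 0.0]
ee_pos: [456.6, 304.8, 207.9]
force: [-0.0, 0.3, -0.2]
ee_pos: [456.6, 304.8, 204.9]
force: [0.2, 0.2, 0.5]
```

In the tool's units: 2 mm is 0.032, -1 mm is -0.016.

```bash
echo '{"motion": [[0.3,-0.016,0,0,0,0,0],[0.3,0,0,0.032,0,0,0],[0.3,0,0,0,0,0,0]]}' > path.dat && python3 -m crank path.dat|sed -n '2p;4p';echo '{"motion": [[0.3,0,0,0.032,0,0,0],[0.3,0,0,0,0,0,0]]}' > path.dat && python3 -m crank path.dat|sed -n '2p;4p';echo '{"motion": [[0.3,0,0,0.032,0,0,0],[0.3,0,0,0,0,0,0]]}' > path.dat && python3 -m crank path.dat|sed -n '2p;4p'
```

```text
ee_pos: [456.6, 303.9, 203.0]
force: [-0.5, 0.4, -0.6]
ee_pos: [456.6, 303.9, 201.0]
force: [-0.5, 1.3, -0.9]
ee_pos: [456.6, 303.9, 199.0]
force: [-1.4, 1.3, 0.2]
```

In the tool's units: 2 mm is 0.032.

```bash
echo '{"motion": [[0.3,0,0,0.032,0,0,0],[0.3,0,0,0,0,0,0]]}' > path.dat && python3 -m crank path.dat|sed -n '2p;4p';echo '{"motion": [[0.3,0,0,0.024,0,0,0],[0.3,0,0,0,0,0,0]]}' > path.dat && python3 -m crank path.dat|sed -n '2p;4p';echo '{"motion": [[0.3,0,0,0.016,0,0,0],[0.3,0,0,0,0,0,0]]}' > path.dat && python3 -m crank path.dat|sed -n '2p;4p'
```

```text
ee_pos: [456.7, 304.0, 197.6]
force: [-3.5, 0.9, 4.5]
ee_pos: [456.8, 304.1, 197.4]
force: [-6.1, -1.3, 16.9]
ee_pos: [456.9, 304.1, 197.3]
force: [-9.0, -2.9, 23.4]
```

Contact came about 2 mm early. The fingertips, which stick out below the flange, are touching the red spacer's top. The spigot is already inside the recess, so I'll ease up 1 mm and let it drop.

In the tool's units: -2.5 mm is -0.04.

```bash
echo '{"motion": [[0.3,0,0,-0.04,0,0,0],[0.3,0,0,0,0,0,0]]}' > path.dat && python3 -m crank path.dat|sed -n '2p;4p';echo '{"motion": [[1,0,0,0,0,0,0],[1,0,0,0,0,0,0],[1,0,0,0,0,0,0],[1,0,0,-0.16,0,0,0],[1,0,0,-0.8,0,0,0]]}' > path.dat && python3 -m crank path.dat|sed -n '2p;5,6p'
echo '{"motion": [[1,-0.64,0,-0.48,0,0,0],[1,-0.8,0,0,0,0,0],[1,-0.8,0,0,0,0,0],[1,0,0,0,0,0,0]]}' > path.dat && python3 -m crank path.dat|sed -n 2p
python3 -c "
from h import *
snap('side','pics/s7.png');snap('scene','pics/sc7.png');c,o=snap('wrist','pics/w15.png')
find(c,o,'violet',[457,303.6,228],228);find(c,o,'red',[457,303.6,223],223)
p=pix(c,o,[457,303,228]).astype(int);print(p)
a=cv2.resize(cv2.imread('pics/s7.png')[95:155,185:255],(490,420),interpolation=2)
y=max(p[1]-35,0);b=cv2.resize(c['frame'][y:y+70,max(p[0]-25,0):max(p[0]-25,0)+51],(306,420),interpolation=2)
s=cv2.imread('pics/sc7.png');t=cv2.imread('pics/s7.png')
bot=np.hstack([s[170:350,100:400],cv2.resize(t[180:420,160:400],(180,180)),cv2.resize(s[200:290,100:190],(180,180)),np.zeros((180,136,3),np.uint8)])
cv2.imwrite('pics/fin.png',np.vstack([np.hstack([a,b]),bot]))"
```

```text
ee_pos: [456.7, 304.0, 197.5]
force: [-3.8, 0.7, 7.3]
ee_pos: [455.1, 302.7, 255.6]
gripper_width: 1.006
finger_force: 0.0
ee_pos: [456.7, 161.4, 288.1]
violet pred [280.  19.] ell [280.5  19.9] [55. 61.] bbox [ 251    0   61   48 1912] world ell [457.3 302.8 228. ] circ [457.2 303.5] 21.1
red pred [280.  21.] ell [280.8  23.9] [63. 66.] bbox [248   5  67  51 601] world ell [457.5 301.1 223. ] circ [457.5 301.3] 23.7
[280  19]
```

View pics/fin.png

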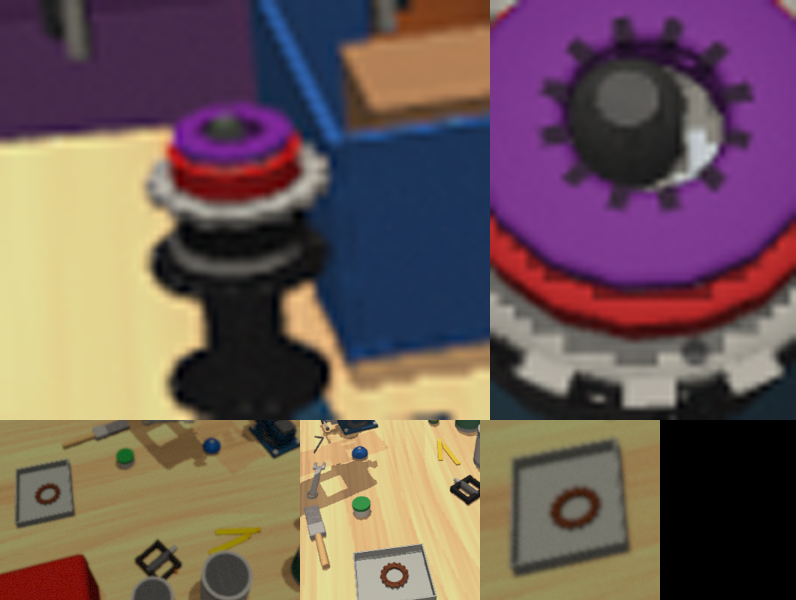

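The stack is on the hub in the right order, the old cog lies in the tray, and the bell and tub stand where they were. I'll check the lockring's height and tilt numerically.

Run:
```python
from h import *
E={}
for n,f in(("side","s7"),("scene","sc7")):
    im=cv2.imread(f"pics/{f}.png");c=cal[n]
    q=c["R"]@np.array([457,303,225])+c["t"];p=np.array([c["fx"]*q[0]/q[2]+c["cx"],c["fy"]*q[1]/q[2]+c["cy"]])
    for col in("violet","red"):
        m=mask(im,col);m[:int(p[1]-30)]=0;m[int(p[1]+30):]=0;m[:,:int(p[0]-30)]=0;m[:,int(p[0]+30):]=0
        ys,xs=np.nonzero(m);print(n,col,p.round(1),len(xs),xs.min(),xs.max(),ys.min(),ys.max(),"mean",xs.mean().round(1),ys.mean().round(1))
        if col=="violet":
            e=cv2.fitEllipse(cv2.convexHull(np.c_[xs,ys].astype(np.int32)));E[n]=e;print(np.round(e[0],1),np.round(e[1],1),round(e[2]))
print(tri(ray("side",*E["side"][0]),ray("scene",*E["scene"][0])))
# expected bounding boxes of true parts (solid flange 223..228 r21.5 ; red r24 211..223)
for n in("side","scene"):
    c=cal[n]
    for r,z0,z1 in((21.5,223,228),(24,211,223)):
        t=np.linspace(0,6.28,60);X=np.array([[456.7+r*np.cos(a),302.7+r*np.sin(a),z] for a in t for z in(z0,z1)]);q=X@c["R"].T+c["t"];u=c["fx"]*q[:,0]/q[:,2]+c["cx"];v=c["fy"]*q[:,1]/q[:,2]+c["cy"];print(n,u.min().round(1),u.max().round(1),v.min().round(1),v.max().round(1))
```

```text
side violet [217.5 114.1] 1017 187 236 84 117 mean 207.6 99.1
[210.5  98.9] [37.1 68.8] 87
side red [217.5 114.1] 87 209 227 114 123 mean 218.5 119.7
scene violet [380.1 120.4] 126 371 388 116 149 mean 379.9 122.0
[379.1 131.8] [20.6 34.7] 3
scene red [380.1 120.4] 55 371 387 121 129 mean 377.5 126.7
(array([462.07341698, 304.33512958, 235.45572081]), [np.float64(33.74474789621134), np.float64(33.74474789621155)])
side 208.7 226.1 109.4 118.8
side 207.9 227.5 110.8 123.7
scene 371.2 388.8 114.0 126.5
scene 369.5 389.5 114.9 130.9
```

The measured heights match the expected ones (lockring top, red spacer bottom), and the robot is clear of everything. Handing in.

```bash
python3 -c "
from cell import *
print(get_obs()['clock']);print(finish_job())"
```

```text
43.05
the job is handed in; nothing more can be done
None
```

The job is handed in at 43 s: the worn cog lies in the tray and the black spacer, new cog, red spacer and lockring are stacked in order on the freehub, with everything released and the bell and tub not touched.

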